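# Make up two recipe kits

### The job

Make up two recipe kits from the stock standing in the group of six just left of the hob, near the front (not from the things at the back wall): put the tin and the garlic bulb in the white tray, and the mandarin and the red-capped spice jar in the blue tray. Each thing gets a compartment to itself and stands upright on the tray's floor, the same way up as it stands now. Leave the lemon and the kitchen timer where they are.

Things in the scene. Friction and masses are not known exactly. Their poses are not given: they have to be found in the camera images.
- tin: small food tin with a blue and yellow label and a gold-coloured top, upright cylinder of diameter 57 mm, height 72 mm, about 0.18 kg. It stands in the front group beside the hob; a tin at the back wall is only background. Origin: centre of its underside, z up; loose, stands upright on the worktop at the start.
- garlic_bulb: whole garlic bulb, pinkish white, about 60 mm across at its widest (some 25 mm up) and 59 mm high with its pointed neck, about 40 g. Origin: centre of its underside, z up; loose, stands upright on the worktop at the start.
- orange_mandarin: orange mandarin, a slightly flattened ball 58 mm across and 53 mm high, about 80 g. Origin: centre of its underside, z up; loose, stands upright on the worktop at the start.
- spice_jar: glass spice jar with a round red cap and a brown-red label, 42 mm in diameter (cap 45 mm, from 85 mm up), 106 mm high, about 0.11 kg. It stands in the front group beside the hob; red-capped jars at the back wall are only background. Origin: centre of its underside, z up; loose, stands upright on the worktop at the start.
- lemon: yellow lemon, 71 mm long (its x) x 53 x 51 mm high; belongs to neither kit, stays where it lies. Origin: centre of its underside, z up; loose, lies on the worktop at the start.
- timer: kitchen timer, white round base of diameter 63 mm with a stepped red knob on top, 56 mm high; belongs to neither kit, stays where it stands. Origin: centre of its underside, z up; loose, stands upright on the worktop at the start.
- white_tray: low open tray of white plastic, fixed, 100 (its x) x 180 (its y) x 16 mm high; walls 4 mm thick, top of its floor 4 mm above the worktop. A full-height wall across the middle makes two compartments, each about 92 x 84 mm inside, centred 44 mm from the origin along +y and -y. A thumb tab 50 mm wide stands 11 mm out at rim height at each end. Origin: centre of its underside, z up.
- blue_tray: low open tray of blue plastic, fixed, 100 (its x) x 180 (its y) x 16 mm high; walls 4 mm thick, top of its floor 4 mm above the worktop. A full-height wall across the middle makes two compartments, each about 92 x 84 mm inside, centred 44 mm from the origin along +y and -y. A thumb tab 50 mm wide stands 11 mm out at rim height at each end. Origin: centre of its underside, z up.
Not all that is in view belongs to the job. There is more than one size of the orange_mandarin; the job needs the larger.

How it is judged:
At the end, for the whole second after the job is handed in: Tin and garlic in the white tray, mandarin and jar in the blue, one to a compartment: origins within 25 mm of the tray's long centre line, 20 to 70 mm from its middle, under 12 mm above its underside, tilt under 0.35 rad, at rest; lemon and timer moved under 25 mm (x of tin in the frame of white_tray between -0.025 and 0.025 m and z of each of tin, garlic_bulb in the frame of white_tray below 0.012 m and angle between each of tin, garlic_bulb, orange_mandarin, spice_jar's own z axis and vertical below 0.35 rad and linear speed of each of tin, garlic_bulb, orange_mandarin, spice_jar below 0.02 m/s and angular speed of each of tin, garlic_bulb, orange_mandarin, spice_jar below 0.3 rad/s and x of garlic_bulb in the frame of white_tray between -0.025 and 0.025 m and ((y of tin in the frame of white_tray between 0.02 and 0.07 m and y of garlic_bulb in the frame of white_tray between -0.07 and -0.02 m) or (y of tin in the frame of white_tray between -0.07 and -0.02 m and y of garlic_bulb in the frame of white_tray between 0.02 and 0.07 m)) and x of orange_mandarin in the frame of blue_tray between -0.025 and 0.025 m and z of each of orange_mandarin, spice_jar in the frame of blue_tray below 0.012 m and x of spice_jar in the frame of blue_tray between -0.025 and 0.025 m and ((y of orange_mandarin in the frame of blue_tray between 0.02 and 0.07 m and y of spice_jar in the frame of blue_tray between -0.07 and -0.02 m) or (y of orange_mandarin in the frame of blue_tray between -0.07 and -0.02 m and y of spice_jar in the frame of blue_tray between 0.02 and 0.07 m)) and distance of each of lemon, timer from where it was at the start of the episode below 0.025 m); the robot touches nothing.
It fails at once if the lemon is moved more than 25 mm from its place (distance of lemon from where it was at the start of the episode above 0.025 m).
It fails at once if the kitchen timer is moved more than 25 mm from its place (distance of timer from where it was at the start of the episode above 0.025 m).
It also fails if it takes over 102 s, if anything falls off the work surface, if the arm or the gripper's body presses on something with over 40 N, if the wrist force passes 120 N, or if a joint passes its speed limit or range.

### The arm

A 6-joint arm with a two-finger parallel gripper is mounted at the origin on a cart in front of the work surface, level with it; the furniture and walls round the work are solid. World frame = base frame: x ahead of the robot, y to its left, z up, the work surface at z = 0. Lengths are in m, angles in rad, forces in N, time in s.
With the tool pointing down it reaches from about 0.3 to 0.85 m from the base axis. Payload 5.4 kg.
Tool frame: the origin (TCP) lies at the centre of the arm's flange, where the gripper is bolted on; the fingertips stand 173 mm ahead of it and the grasp point (between the pads) lies 155 mm ahead of it; z points along the fingers, y is the line along which they close (so a half turn about z gives the same grasp; the last joint's range is limited). The gripper opens to 85 mm and grips with 20 to 120 N. Pads are 22 mm wide; open, the fingers measure 114 mm over their backs; the gripper's body (76 mm by 85 mm) begins 54 mm behind the grasp point. The pads swing forward as they close: fully open they stand 13 mm farther back than shut.
Start: joints at [-1.344, 0.158, 1.597, -0, 1.386, -0.21], TCP at [0.243, -0.521, 0.405] pointing down, gripper open.
Joint ranges: [-2.91, 2.91], [-0.94, 2.29], [0.18, 2.7], [-1.29, 4.43], [0.17, 2.64], [-3, 3]. Speed limits (rad/s): [2.57, 2.57, 3.14, 3.14, 3.14, 3.14].

### API

Orientations are given as a unit quaternion [w, x, y, z].
In Python, from bench import robot gives the robot as it stands.
- The arm moves only by the tool drive_tool, never from a script. Its argument "commands" is one flat list of numbers, 7 for each row, row after row: the shift along the world's x, y, z normalised to -1 to 1, where 1 is 100 mm, then the turn, a rotation vector about the world's x, y, z normalised to -1 to 1, where 1 is 30 degrees, then the opening, from -1 (shut) to 1 (fully open). A call has 1 to 10 rows; each row is the pose to reach, as a shift and turn from the pose commanded when the call began; what a row does not reach only later rows make up. A row lasts 1/8 s, in which the tool goes at most 62.5 mm and 10.7 degrees, less where a joint would pass 70% of its speed; a pose out of reach is approached as far as the arm can. A call with a number of a shift or a turn outside -1 to 1 is refused whole. A call with a gripper value outside its range is refused whole. The fingers move at their own pace and stop on an object; the grip force is fixed at half the most. Time passes only in rows, so rows that repeat a pose let the fingers close. It gives the time, the measured TCP pose, the force, the opening and the grip force at its end, in the units of the state.
- robot.get_obs(): the state, without advancing time (a new reading comes with each control period).
- robot.get_image(name): name is "side" or "top" or "wrist"; returns (picture, depth): 384x512x3 uint8, red, green, blue; 384x512 float32, m along the optical axis (not along the pixel's ray), 0 where there is no reading.
- robot.camera_info(name): a dict with "camera_matrix" (3x3 intrinsics, pixels), "R" (3x3) and "t" (3): a world point X has camera coordinates R X + t. Camera axes: x right, y down, z forward; pixel columns grow to the right and rows downward; lengths in m; the calibration is good to about 2 mm. A picture is of the moment at which its call begins: read the wrist's pose just before it. camera_info takes no time and is no camera call; for the wrist camera it gives the pose at the moment of the call.
- robot.job_done(): hands the job in; it is judged then, once.
The state is a dict: "time": time; "joints": joint angles; "dq": joint speeds; "joint_torque": joint torques, N m; "position": TCP position; "orientation": TCP orientation; "contact_force": force on the tool from outside, world axes, zero at the start; "torque": the same for the moment, N m; "finger_gap": finger opening in m; "grip_force": force on a finger pad.
Only numpy, scipy, OpenCV 4.12 (cv2) and the standard library are available. Lean on these libraries where they do the work, as an engineer would, in place of code of your own. Each camera call takes 0.05 s, during which the arm holds its last target. There are 200 camera calls.

## Working session

There is one attempt and no reset: what is moved stays moved. The work goes in short steps, Python scripts to look and compute and a tool call to move; the robot and the scene stay as the last step left them, time stands still between calls to the robot, and variables do not carry over. Pictures are saved under pics/ and viewed, at most 14 in all, crops included, and the job is handed in when it is done.

Besides the shell and the picture viewer there is one more tool, called after "Call:" by a JSON object that holds its "fn" and its "kwargs". drive_tool: Moves the arm, as the interface text tells. Scaled input: -1 to 1 covers 100 mm each way for a shift and 30 degrees each way for a turn. Its arguments: {"type":"object","properties":{"commands":{"type":"array","items":{"type":"number"}}},"required":["commands"]}

```bash
ls; mkdir -p pics; python3 - <<'E'
from bench import robot
import cv2,numpy as np
o=robot.get_obs();print(o)
for n in ("top","side"):
    im,d=robot.get_image(n);ci=robot.camera_info(n)
    np.savez(f"{n}0.npz",im=im,d=d,**{k:np.array(ci[k]) for k in("camera_matrix","R","t")})
    print(n,ci)
    cv2.imwrite(f"pics/{n}0.png",cv2.resize(im[:,:,::-1],(768,576)))
E
```

```text
pics
{'time': 0.0, 'joints': array([-1.34408586e+00,  1.59046641e-01,  1.59826035e+00,  1.90594972e-05,
        1.38617692e+00, -2.10096087e-01]), 'dq': array([ 5.36085211e-06, -5.11224046e-04,  1.15664905e-03, -8.96688136e-04,
       -1.34441451e-03, -1.66461199e-03]), 'joint_torque': array([-1.44707239e-03, -3.96002877e+01, -3.31430233e+01, -3.82322505e-04,
        8.32444872e-03,  1.46604248e-05]), 'position': array([ 0.2431727 , -0.52073645,  0.40370385]), 'orientation': array([-9.45675784e-04,  9.76244602e-01,  2.16669294e-01,  1.51037771e-06]), 'contact_force': array([-0.24860894,  0.40406064,  0.73113721]), 'torque': array([ 0.01990099,  0.03199533, -0.00265334]), 'grip_force': 0.0, 'finger_gap': 0.08545320758785895}
top {'camera_matrix': array([[375.98279561,   0.        , 254.50533952],
       [  0.        , 375.98279561, 188.22329302],
       [  0.        ,   0.        ,   1.        ]]), 'R': array([[ 0.03787183, -0.99926261,  0.00632197],
       [-0.97856327, -0.03836747, -0.20234096],
       [ 0.20243432,  0.00147657, -0.97929473]]), 't': array([0.09563282, 0.51580895, 0.9592981 ])}
side {'camera_matrix': array([[457.01408496,   0.        , 250.01414596],
       [  0.        , 457.01408496, 192.36770795],
       [  0.        ,   0.        ,   1.        ]]), 'R': array([[-8.67378955e-01, -4.97647642e-01,  7.57353866e-04],
       [-3.23434013e-01,  5.62573989e-01, -7.60855404e-01],
       [ 3.78211830e-01, -6.60194919e-01, -6.48921012e-01]]), 't': array([0.47430838, 0.12796756, 1.23282572])}
```

View pics/top0.png

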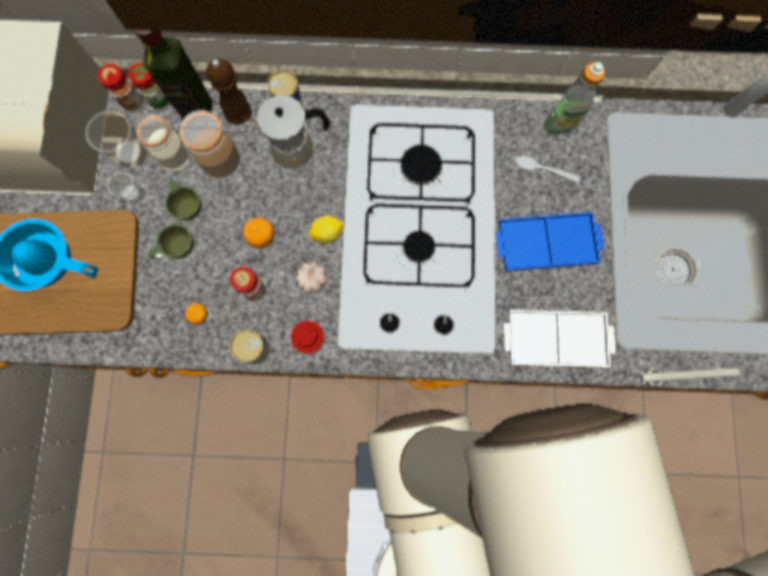

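View pics/side0.png

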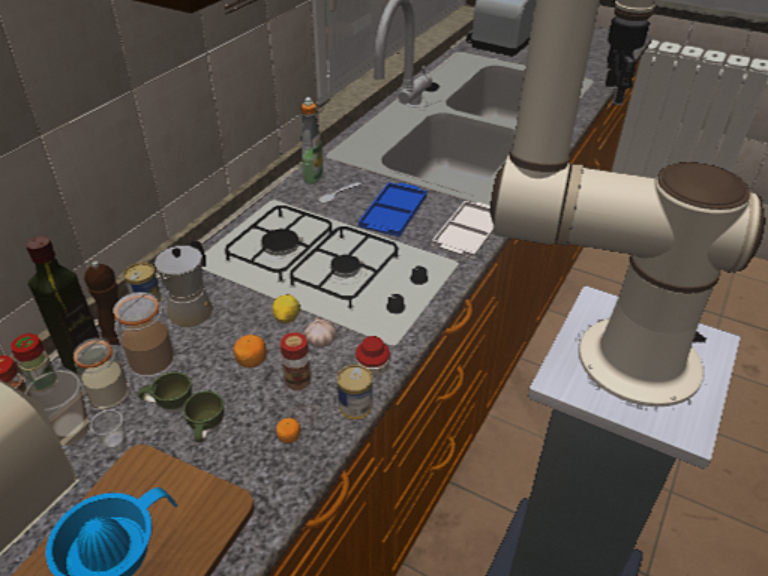

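```bash
cat > h.py <<'E'
import numpy as np,cv2
def load(n,k="0"):
    return dict(np.load(f"{n}{k}.npz"))
def cloud(c):
    K,R,t=c["camera_matrix"],c["R"],c["t"];d=c["d"]
    v,u=np.mgrid[:d.shape[0],:d.shape[1]]
    P=np.stack([(u-K[0,2])/K[0,0]*d,(v-K[1,2])/K[1,1]*d,d],-1)
    return (P-t)@R
def ray(c,u,v,z):
    K,R,t=c["camera_matrix"],c["R"],c["t"]
    r=R.T@np.linalg.solve(K,[u,v,1]);o=-R.T@t
    return o+r*(z-o[2])/r[2]
E
python3 - <<'E'
from h import *
seeds=dict(mand=(258,232),jar=(243,280),tin=(247,346),garlic=(311,276),timer=(307,337),lemon=(326,228),small=(196,313),hobknob=(390,322),burner=(418,246),grate=(365,246),hob=(350,330))
c=load("top");P=cloud(c)
m=(P[...,2]>.008)&(c["d"]>0)
n,L,st,ce=cv2.connectedComponentsWithStats(m.astype(np.uint8))
for k,(x,y) in seeds.items():
    u,v=int(x/1.5),int(y/1.5);l=L[v,u];q=P[L==l]
    zt=np.percentile(q[:,2],98);top=q[q[:,2]>zt-.006]
    print(k,l,P[v,u].round(3),"n",len(q),"zmax",zt.round(3),"topmean",top.mean(0).round(4),"bbox",np.percentile(q,2,0).round(3),np.percentile(q,98,0).round(3))
s=load("side");Q=cloud(s)
ms=(Q[...,2]>.008)&(s["d"]>0)
n,L,st,ce=cv2.connectedComponentsWithStats(ms.astype(np.uint8))
for k,(x,y) in dict(mand=(250,350),jar=(294,345),tin=(353,385),garlic=(320,332),timer=(372,350),lemon=(286,308)).items():
    u,v=int(x/1.5),int(y/1.5);q=Q[L==L[v,u]];zt=np.percentile(q[:,2],98);top=q[q[:,2]>zt-.006]
    print("S",k,len(q),zt.round(3),top.mean(0).round(4),np.percentile(q,2,0).round(3),np.percentile(q,98,0).round(3))
# trays by colour
hsv=cv2.cvtColor(c["im"],cv2.COLOR_RGB2HSV);reg=np.zeros(m.shape,np.uint8);reg[135:250,325:415]=1
for k,mm in dict(blue=(hsv[...,0]>100)&(hsv[...,0]<130)&(hsv[...,1]>140),white=(hsv[...,2]>200)&(hsv[...,1]<40)).items():
    mm=(mm&(reg>0)).astype(np.uint8);n,L,st,_=cv2.connectedComponentsWithStats(mm);l=1+st[1:,4].argmax()
    r=cv2.minAreaRect(np.argwhere(L==l)[:,::-1].astype(np.float32));print(k,st[l],r)
    print(ray(c,*r[0],.014).round(4),np.array([ray(c,*p,.016)[:2] for p in cv2.boxPoints(r)]).round(3).tolist())
    q=P[L==l];print(q.mean(0).round(4),np.percentile(q,[2,98],0).round(3).tolist())
# enlarged crops
a=cv2.resize(c["im"][135:250,110:235],None,fx=3.2,fy=3.2,interpolation=2);b=cv2.resize(s["im"][185:300,130:265],None,fx=3,fy=3.2,interpolation=2)
cv2.imwrite("pics/crop.png",np.hstack([a,b])[:,:,::-1])
E
```

```text
mand 463 [0.598 0.345 0.053] n 344 zmax 0.055 topmean [0.6008 0.3483 0.0517] bbox [0.575 0.323 0.025] [0.624 0.372 0.055]
jar 607 [0.497 0.351 0.106] n 392 zmax 0.109 topmean [0.4981 0.3532 0.1063] bbox [0.476 0.331 0.015] [0.516 0.371 0.109]
tin 768 [0.389 0.344 0.07 ] n 485 zmax 0.074 topmean [0.3886 0.3448 0.07  ] bbox [0.361 0.317 0.015] [0.413 0.371 0.074]
garlic 589 [0.519 0.244 0.049] n 324 zmax 0.055 topmean [0.5232 0.2453 0.0529] bbox [0.495 0.221 0.022] [0.546 0.27  0.055]
timer 727 [0.41  0.244 0.057] n 419 zmax 0.058 topmean [0.411  0.2467 0.0552] bbox [0.383 0.218 0.02 ] [0.438 0.273 0.058]
lemon 464 [0.61  0.222 0.05 ] n 336 zmax 0.052 topmean [0.6131 0.2247 0.0492] bbox [0.588 0.195 0.026] [0.635 0.252 0.052]
small 675 [0.448 0.45  0.035] n 167 zmax 0.038 topmean [0.4464 0.4523 0.0347] bbox [0.429 0.434 0.017] [0.463 0.467 0.038]
hobknob 706 [0.446 0.098 0.03 ] n 138 zmax 0.033 topmean [0.4455 0.0996 0.0298] bbox [0.429 0.084 0.008] [0.46  0.117 0.033]
burner 440 [0.59  0.052 0.024] n 1305 zmax 0.04 topmean [0.5895 0.0469 0.0362] bbox [ 0.513 -0.053  0.008] [0.667 0.15
[... 644 characters left out ...]
] [0.427 0.374 0.072]
S lemon 289 0.052 [0.6086 0.228  0.049 ] [0.585 0.208 0.015] [0.629 0.257 0.052]
blue [ 331  142   72   38 2277] ((366.3276062011719, 160.4310302734375), (34.62997055053711, 70.50562286376953), 85.2363510131836)
[ 0.6128 -0.1993  0.014 ] [[0.651, -0.095], [0.676, -0.297], [0.574, -0.301], [0.55, -0.103]]
[ 0.6128 -0.1983  0.0134] [[0.561, -0.29, 0.001], [0.665, -0.104, 0.019]]
white [ 336  207   74   38 2377] ((372.506591796875, 225.2501983642578), (73.47455596923828, 35.9875373840332), 1.50743567943573)
[ 0.4287 -0.2121  0.014 ] [[0.378, -0.109], [0.477, -0.112], [0.48, -0.316], [0.381, -0.309]]
[ 0.4287 -0.2112  0.0123] [[0.381, -0.305, 0.001], [0.476, -0.117, 0.019]]
```

View pics/crop.png

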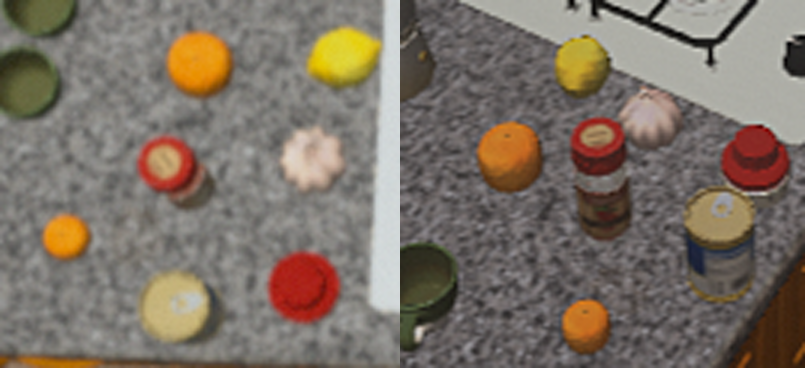

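Candidates in top0.png: mandarins at (258,232), about 55 mm across, and (196,313), about 38 mm. The first is the larger, so it is the one I need. There are tins at (247,346) in the front group and (284,85) at the back wall; I take the front one. Red-capped jars are at (243,280) in the front group and (113,78) and (140,78) at the back; again the front one. The crop confirms the mandarin at (200,63), jar at (165,165), tin at (175,305) and garlic at (312,158). It also shows the timer at (304,286) and the lemon at (345,57). I'll go to the jar first.

Call:
{"fn": "drive_tool", "kwargs": {"commands": [0.14,0.49,0,0,0,0.27,1,0.282,0.972,0,0,0,0.54,1]}}

```text
time: 0.35
position: [0.2714, -0.4227, 0.4039]
orientation: [-0.001, 0.935, 0.354, 0.0]
contact_force: [0.0, -0.1, 0.1]
finger_gap: 0.0852
grip_force: 0.0
```

Call:
{"fn": "drive_tool", "kwargs": {"commands": [0.14,0.49,0,0,0,0.27,1,0.282,0.972,0,0,0,0.54,1]}}

```text
time: 0.6
position: [0.2998, -0.3249, 0.4042]
orientation: [-0.0, 0.876, 0.482, 0.0]
contact_force: [-0.0, 0.2, 0.8]
finger_gap: 0.0854
grip_force: 0.0
```

Call:
{"fn": "drive_tool", "kwargs": {"commands": [0.14,0.49,0,0,0,0.27,1,0.282,0.972,0,0,0,0.54,1]}}

```text
time: 0.85
position: [0.3279, -0.2277, 0.4043]
orientation: [-0.0, 0.799, 0.601, 0.0]
contact_force: [0.3, 0.5, 0.9]
finger_gap: 0.0857
grip_force: 0.0
```

Call:
{"fn": "drive_tool", "kwargs": {"commands": [0.14,0.49,0,0,0,0.27,1,0.282,0.972,0,0,0,0.54,1]}}

```text
time: 1.1
position: [0.356, -0.1305, 0.4044]
orientation: [-0.0, 0.707, 0.708, 0.0]
contact_force: [0.8, -0.1, 0.2]
finger_gap: 0.0855
grip_force: 0.0
```

Call:
{"fn": "drive_tool", "kwargs": {"commands": [0.14,0.49,0,0,0,0,1,0.282,0.972,0,0,0,0,1]}}

```text
time: 1.35
position: [0.3842, -0.0333, 0.4045]
orientation: [0.0, 0.708, 0.706, 0.0]
contact_force: [1.0, 0.2, -0.2]
finger_gap: 0.0851
grip_force: 0.0
```

Call:
{"fn": "drive_tool", "kwargs": {"commands": [0.14,0.49,0,0,0,0,1,0.282,0.972,0,0,0,0,1]}}

```text
time: 1.6
position: [0.4124, 0.064, 0.4045]
orientation: [0.0, 0.708, 0.706, -0.0]
contact_force: [1.2, -1.1, 0.5]
finger_gap: 0.0852
grip_force: 0.0
```

Call:
{"fn": "drive_tool", "kwargs": {"commands": [0.14,0.49,0,0,0,0,1,0.282,0.972,0,0,0,0,1]}}

```text
time: 1.85
position: [0.4406, 0.1612, 0.4044]
orientation: [-0.0, 0.708, 0.706, -0.0]
contact_force: [0.3, -1.2, 0.6]
finger_gap: 0.0856
grip_force: 0.0
```

Call:
{"fn": "drive_tool", "kwargs": {"commands": [0.14,0.49,0,0,0,0,1,0.282,0.972,0,0,0,0,1]}}

```text
time: 2.1
position: [0.4689, 0.2584, 0.4042]
orientation: [-0.0, 0.708, 0.706, -0.0]
contact_force: [0.0, 1.2, 0.6]
finger_gap: 0.0854
grip_force: 0.0
```

Call:
{"fn": "drive_tool", "kwargs": {"commands": [0.14,0.49,0,0,0,0,1,0.282,0.972,0,0,0,0,1,0.282,0.972,0,0,0,0,1]}}

```text
time: 2.48
position: [0.4969, 0.3563, 0.4032]
orientation: [-0.001, 0.707, 0.707, -0.001]
contact_force: [-1.1, -0.3, 0.3]
finger_gap: 0.0855
grip_force: 0.0
```

```bash
python3 - <<'E'
from bench import robot
from h import *
o=robot.get_obs();print(o["time"],o["position"],o["joints"].round(2))
ci=robot.camera_info("wrist");im,d=robot.get_image("wrist")
c=dict(im=im,d=d,**{k:np.array(ci[k]) for k in("camera_matrix","R","t")});np.savez("wrist1.npz",**c)
P=cloud(c)
for n,(x,y) in dict(jar=(.497,.354),mand=(.6,.35),tin=(.388,.345),garlic=(.521,.246),timer=(.411,.247),lemon=(.611,.226)).items():
    m=(np.hypot(P[...,0]-x,P[...,1]-y)<.045)&(P[...,2]>.012)&(d>0);q=P[m]
    if len(q)<20: print(n,len(q));continue
    zt=np.percentile(q[:,2],98);top=q[q[:,2]>zt-.006]
    print(n,len(q),zt.round(3),"top",top.mean(0).round(4),np.percentile(q,1,0).round(3),np.percentile(q,99,0).round(3))
cv2.imwrite("pics/wrist1.png",im[:,:,::-1])
E
```

```text
2.475 [0.49691249 0.35625468 0.40315647] [0.42 0.25 1.49 0.   1.4  0.42]
jar 20500 0.319 top [0.4978 0.3719 0.316 ] [0.454 0.339 0.051] [0.541 0.375 0.319]
mand 6045 0.306 top [0.5599 0.3653 0.3039] [0.556 0.328 0.026] [0.624 0.376 0.308]
tin 3945 0.3 top [0.4308 0.3537 0.3   ] [0.363 0.319 0.015] [0.431 0.373 0.3  ]
garlic 1900 0.055 top [0.5238 0.2473 0.0526] [0.496 0.226 0.019] [0.549 0.275 0.057]
timer 2423 0.056 top [0.4136 0.2492 0.0548] [0.387 0.225 0.013] [0.443 0.277 0.057]
lemon 869 0.049 top [0.6012 0.2273 0.0466] [0.588 0.205 0.022] [0.61  0.257 0.05 ]
```

View pics/wrist1.png

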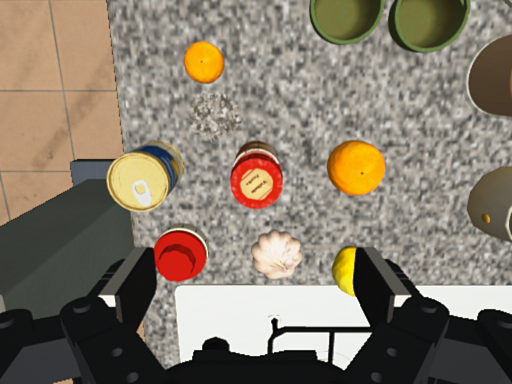

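The wrist view shows the jar cap at (258,180), tin at (140,180), mandarin at (356,167), garlic at (277,254) and timer at (180,255). I'll refine the positions from this cloud, leaving out the gripper points.

```bash
python3 - <<'E'
from h import *
c=load("wrist","1");P=cloud(c);d=c["d"]
for n,(x,y) in dict(jar=(.497,.354),mand=(.6,.35),tin=(.388,.345),garlic=(.521,.246)).items():
    m=(np.hypot(P[...,0]-x,P[...,1]-y)<.042)&(P[...,2]>.012)&(P[...,2]<.13)&(d>0);q=P[m]
    zt=np.percentile(q[:,2],98);top=q[q[:,2]>zt-.006]
    print(n,len(q),zt.round(3),"top",top.mean(0).round(4),((top.min(0)+top.max(0))/2).round(4),np.percentile(q,1,0).round(3),np.percentile(q,99,0).round(3))
    if n=="mand":
        A=np.c_[2*q,np.ones(len(q))];s=np.linalg.lstsq(A,(q**2).sum(1),rcond=None)[0];print(s)
from bench import robot
print(robot.get_obs()["position"])
E
```

```text
jar 2833 0.108 top [0.4995 0.3547 0.1065] [0.4996 0.3539 0.1059] [0.479 0.334 0.02 ] [0.52  0.376 0.108]
mand 2521 0.054 top [0.6023 0.3506 0.0511] [0.6026 0.3494 0.0516] [0.575 0.326 0.022] [0.626 0.377 0.054]
[ 0.60336286  0.34959684  0.02544871 -0.48603424]
tin 3798 0.073 top [0.3887 0.3452 0.0695] [0.3892 0.3451 0.0704] [0.363 0.319 0.015] [0.418 0.373 0.073]
garlic 1900 0.055 top [0.5238 0.2473 0.0526] [0.524  0.2465 0.0545] [0.496 0.226 0.019] [0.549 0.275 0.057]
[0.49680454 0.3547979  0.40345697]
```

Call:
{"fn": "drive_tool", "kwargs": {"commands": [0,0,-0.5,0,0,0,1,0.01,0,-1,0,0,0,1]}}

```text
time: 2.78
position: [0.4981, 0.3527, 0.3043]
orientation: [0.0, 0.709, 0.706, 0.001]
contact_force: [-0.6, -0.6, -1.2]
finger_gap: 0.0853
grip_force: 0.0
```

Call:
{"fn": "drive_tool", "kwargs": {"commands": [0,0,-0.41,0,0,0,1,0,0,-0.82,0,0,0,1,0,0,-0.82,0,0,0,1,0,0,-0.82,0,0,0,-1,0,0,-0.82,0,0,0,-1,0,0,-0.82,0,0,0,-1,0,0,-0.82,0,0,0,-1,0,0,-0.82,0,0,0,-1]}}

```text
time: 3.78
position: [0.4989, 0.3542, 0.2254]
orientation: [0.001, 0.708, 0.706, 0.002]
contact_force: [-1.1, -0.5, 5.9]
finger_gap: 0.0432
grip_force: 60.0
```

Call:
{"fn": "drive_tool", "kwargs": {"commands": [0,0,0.3,0,0,0,-1,0,0,0.65,0,0,0,-1,0,0,1,0,0,0,-1]}}

```text
time: 4.15
position: [0.498, 0.3538, 0.3247]
orientation: [0.0, 0.708, 0.706, 0.001]
contact_force: [-0.1, 0.3, -0.9]
finger_gap: 0.0431
grip_force: 60.7
```

Call:
{"fn": "drive_tool", "kwargs": {"commands": [0.1,-0.49,0.25,0,0,0,-1,0.2,-0.993,0.5,0,0,0,-1]}}

```text
time: 4.4
position: [0.5179, 0.2538, 0.3747]
orientation: [0.001, 0.708, 0.707, 0.001]
contact_force: [1.8, -0.1, -0.6]
finger_gap: 0.0429
grip_force: 60.8
```

Call:
{"fn": "drive_tool", "kwargs": {"commands": [0.1,-0.49,0,0,0,0,-1,0.2,-0.993,0,0,0,0,-1]}}

```text
time: 4.65
position: [0.5382, 0.1537, 0.3743]
orientation: [0.001, 0.708, 0.706, 0.001]
contact_force: [-0.0, 0.5, -1.4]
finger_gap: 0.0433
grip_force: 60.8
```

Call:
{"fn": "drive_tool", "kwargs": {"commands": [0.1,-0.49,0,0,0,0,-1,0.2,-0.993,0,0,0,0,-1]}}

```text
time: 4.9
position: [0.5581, 0.0543, 0.3738]
orientation: [0.001, 0.708, 0.706, 0.001]
contact_force: [-0.0, 0.6, -1.0]
finger_gap: 0.0429
grip_force: 60.8
```

Call:
{"fn": "drive_tool", "kwargs": {"commands": [0.1,-0.49,0,0,0,0,-1,0.2,-0.993,0,0,0,0,-1]}}

```text
time: 5.15
position: [0.5781, -0.045, 0.3738]
orientation: [0.001, 0.708, 0.706, 0.0]
contact_force: [0.3, 0.4, -0.6]
finger_gap: 0.043
grip_force: 60.8
```

Call:
{"fn": "drive_tool", "kwargs": {"commands": [0.1,-0.49,0,0,0,0,-1,0.2,-0.993,0,0,0,0,-1]}}

```text
time: 5.4
position: [0.5982, -0.1443, 0.3738]
orientation: [0.001, 0.708, 0.706, 0.0]
contact_force: [0.2, 0.0, -0.5]
finger_gap: 0.0436
grip_force: 60.8
```

Call:
{"fn": "drive_tool", "kwargs": {"commands": [0.1,-0.5,0,0,0,0,-1,0.19,-0.993,0,0,0,0,-1,0.19,-0.993,0,0,0,0,-1,0.19,-0.993,0,0,0,0,-1]}}

```text
time: 5.9
position: [0.617, -0.2416, 0.3731]
orientation: [-0.0, 0.708, 0.706, 0.0]
contact_force: [1.5, 0.5, 0.3]
finger_gap: 0.0432
grip_force: 60.9
```

```bash
python3 - <<'E'
from bench import robot
from h import *
o=robot.get_obs();print(o["time"],o["position"],o["finger_gap"])
ci=robot.camera_info("wrist");im,d=robot.get_image("wrist")
c=dict(im=im,d=d,**{k:np.array(ci[k]) for k in("camera_matrix","R","t")});np.savez("wrist2.npz",**c)
hsv=cv2.cvtColor(im,cv2.COLOR_RGB2HSV);P=cloud(c)
m=((hsv[...,0]>100)&(hsv[...,0]<130)&(hsv[...,1]>140)&(np.abs(P[...,2])<.03)).astype(np.uint8)
r=cv2.minAreaRect(np.argwhere(m)[:,::-1].astype(np.float32));print(m.sum(),r,np.array([ray(c,*p,.016)[:2] for p in cv2.boxPoints(r)]).round(3).tolist())
cv2.imwrite("pics/wrist2.png",im[:,:,::-1])
E
```

```text
5.9 [ 0.61695296 -0.24159665  0.37307207] 0.043242949832694916
19160 ((244.713134765625, 105.34426879882812), (205.24453735351562, 112.71700286865234), 84.80557250976562) [[0.553, -0.102], [0.651, -0.094], [0.676, -0.281], [0.56, -0.292]]
```

View pics/wrist2.png

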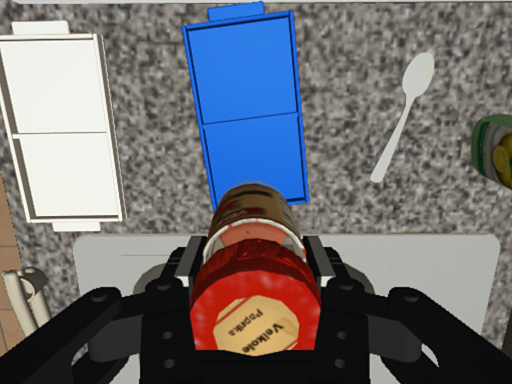

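The wrist view shows the jar held. The blue tray's top corners are at (185,27) and (292,12), its divider runs from (203,123) to (299,113), and its near right corner is at (308,203). The sink is at the bottom. I'll cast these points.

```bash
python3 - <<'E'
from h import *
c=load("wrist","2")
for p in [(185,27),(292,12),(203,123),(299,113),(308,203),(0,38),(98,35),(10,134),(105,131),(30,221),(123,219)]: print(p,ray(c,*p,.016).round(4))
E
```

```text
(185, 27) [ 0.5575 -0.1168  0.016 ]
(292, 12) [ 0.6519 -0.105   0.016 ]
(203, 123) [ 0.5696 -0.2005  0.016 ]
(299, 113) [ 0.6611 -0.1914  0.016 ]
(308, 203) [ 0.6735 -0.2817  0.016 ]
(0, 38) [ 0.3921 -0.1253  0.016 ]
(98, 35) [ 0.4797 -0.1231  0.016 ]
(10, 134) [ 0.383  -0.2104  0.016 ]
(105, 131) [ 0.4749 -0.2078  0.016 ]
(30, 221) [ 0.3847 -0.3006  0.016 ]
(123, 219) [ 0.4818 -0.2987  0.016 ]
```

Call:
{"fn": "drive_tool", "kwargs": {"commands": [0,0,-0.5,0,0,0,-1,0,0,-1,0,0,0,-1]}}

```text
time: 6.2
position: [0.6174, -0.2404, 0.2729]
orientation: [0.001, 0.707, 0.707, 0.0]
contact_force: [0.0, -0.1, -1.9]
finger_gap: 0.043
grip_force: 60.9
```

Call:
{"fn": "drive_tool", "kwargs": {"commands": [0,0,-0.2,0,0,0,-1,0,0,-0.35,0,0,0,-1,0,0,-0.42,0,0,0,-1,0,0,-0.43,0,0,0,-1,0,0,-0.43,0,0,0,-1]}}

```text
time: 6.82
position: [0.6175, -0.2423, 0.2311]
orientation: [0.001, 0.708, 0.706, 0.0]
contact_force: [0.8, -0.3, -0.4]
finger_gap: 0.0434
grip_force: 60.8
```

Call:
{"fn": "drive_tool", "kwargs": {"commands": [0,0,-0.02,0,0,0,-1,0,0,-0.02,0,0,0,-1]}}

```text
time: 7.08
position: [0.6175, -0.2424, 0.2294]
orientation: [0.001, 0.708, 0.706, 0.0]
contact_force: [-1.9, -0.4, 5.2]
finger_gap: 0.043
grip_force: 61.2
```

Call:
{"fn": "drive_tool", "kwargs": {"commands": [0,0,0,0,0,0,0.7,0,0,0,0,0,0,0.7,0,0,0,0,0,0,0.7,0,0,0.3,0,0,0,0.7,0,0,0.65,0,0,0,0.7,0,0,1,0,0,0,0.7]}}

```text
time: 7.82
position: [0.6169, -0.2419, 0.3284]
orientation: [-0.0, 0.708, 0.706, -0.0]
contact_force: [-0.4, -0.8, -0.0]
finger_gap: 0.0726
grip_force: 0.0
```

Call:
{"fn": "drive_tool", "kwargs": {"commands": [0,0.49,0.2,0,0,0,1,0,0.987,0.2,0,0,0,1]}}

```text
time: 8.07
position: [0.6175, -0.1429, 0.3503]
orientation: [0.002, 0.709, 0.705, 0.001]
contact_force: [0.4, -0.6, -0.6]
finger_gap: 0.0851
grip_force: 0.0
```

Call:
{"fn": "drive_tool", "kwargs": {"commands": [0,0.49,0,0,0,0,1,0,0.987,0,0,0,0,1]}}

```text
time: 8.32
position: [0.6168, -0.0431, 0.3477]
orientation: [0.0, 0.708, 0.706, 0.0]
contact_force: [-0.2, -0.8, -0.0]
finger_gap: 0.0853
grip_force: 0.0
```

Call:
{"fn": "drive_tool", "kwargs": {"commands": [0,0.49,0,0,0,0,1,0,0.987,0,0,0,0,1]}}

```text
time: 8.57
position: [0.6168, 0.0557, 0.3476]
orientation: [0.0, 0.708, 0.706, 0.0]
contact_force: [0.7, 0.6, -0.6]
finger_gap: 0.0854
grip_force: 0.0
```

Call:
{"fn": "drive_tool", "kwargs": {"commands": [0,0.49,0,0,0,0,1,0,0.987,0,0,0,0,1]}}

```text
time: 8.82
position: [0.6168, 0.1544, 0.3476]
orientation: [0.0, 0.708, 0.706, -0.0]
contact_force: [0.7, 0.9, 0.8]
finger_gap: 0.0852
grip_force: 0.0
```

Call:
{"fn": "drive_tool", "kwargs": {"commands": [0,0.49,0,0,0,0,1,0,0.987,0,0,0,0,1]}}

```text
time: 9.07
position: [0.6168, 0.2531, 0.3476]
orientation: [0.0, 0.708, 0.706, -0.0]
contact_force: [-0.2, 0.6, 0.6]
finger_gap: 0.0855
grip_force: 0.0
```

Call:
{"fn": "drive_tool", "kwargs": {"commands": [-0.08,0.49,0,0,0,0,1,-0.16,0.987,0,0,0,0,1,-0.16,0.987,0,0,0,0,1,-0.16,0.987,0,0,0,0,1]}}

```text
time: 9.57
position: [0.601, 0.3499, 0.3474]
orientation: [0.0, 0.708, 0.706, -0.0]
contact_force: [-0.5, -0.3, -0.5]
finger_gap: 0.0853
grip_force: 0.0
```

```bash
python3 - <<'E'
from bench import robot
from h import *
o=robot.get_obs();print(o["time"],o["position"],o["finger_gap"])
im,d=robot.get_image("top");c=load("top");c["im"]=im;c["d"]=d;P=cloud(c)
for n,(x,y) in dict(jar=(.618,-.242)).items():
    m=(np.hypot(P[...,0]-x,P[...,1]-y)<.05)&(P[...,2]>.03);q=P[m];zt=np.percentile(q[:,2],98);t=q[q[:,2]>zt-.006];print(n,zt,t.mean(0))
E
```

```text
9.575 [0.60104714 0.34985904 0.34736598] 0.0853186351577934
jar 0.6253654252161126 [ 0.61044657 -0.19641393  0.62433373]
```

Call:
{"fn": "drive_tool", "kwargs": {"commands": [0,0,-0.5,0,0,0,1,0,0,-1,0,0,0,1]}}

```text
time: 9.88
position: [0.6019, 0.3486, 0.2476]
orientation: [0.001, 0.709, 0.705, 0.001]
contact_force: [-0.1, -0.3, 0.0]
finger_gap: 0.0851
grip_force: 0.0
```

Call:
{"fn": "drive_tool", "kwargs": {"commands": [0,0,-0.35,0,0,0,1,0,0,-0.63,0,0,0,1,0,0,-0.63,0,0,0,1,0,0,-0.63,0,0,0,-1,0,0,-0.63,0,0,0,-1,0,0,-0.63,0,0,0,-1,0,0,-0.63,0,0,0,-1,0,0,-0.63,0,0,0,-1]}}

```text
time: 10.88
position: [0.6022, 0.3505, 0.1878]
orientation: [0.001, 0.708, 0.706, 0.002]
contact_force: [-1.5, -1.7, 6.8]
finger_gap: 0.0532
grip_force: 63.6
```

```bash
python3 - <<'E'
from bench import robot
from h import *
im,d=robot.get_image("side")
cv2.imwrite("pics/side1.png",cv2.resize(im[150:320,80:330],None,fx=3,fy=3)[:,:,::-1])
E
```

```text
(no output)
```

View pics/side1.png

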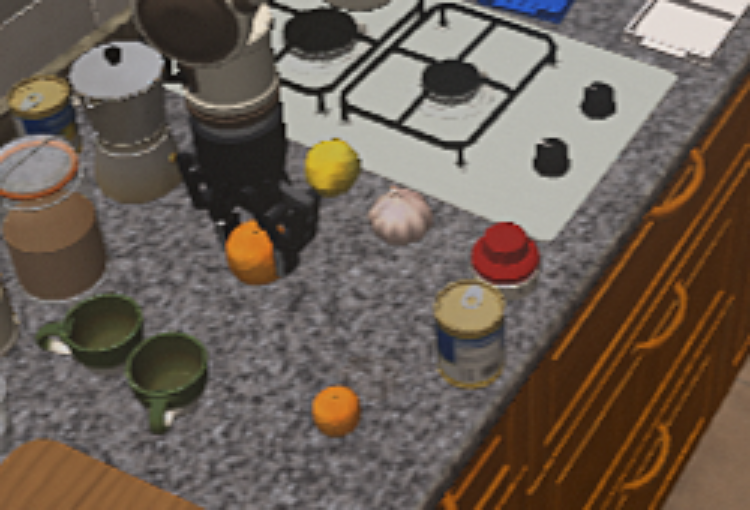

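The side view shows the mandarin gripped at (255,250), but the 53 mm gap means the pads are above its widest part. I'll reopen, go 5 mm lower and grip again.

Call:
{"fn": "drive_tool", "kwargs": {"commands": [0,0,0,0,0,0,0.8,0,0,0,0,0,0,0.8,0,0,-0.05,0,0,0,0.8,0,0,-0.05,0,0,0,0.8,0,0,-0.05,0,0,0,-1,0,0,-0.05,0,0,0,-1,0,0,-0.05,0,0,0,-1,0,0,-0.05,0,0,0,-1]}}

```text
time: 11.92
position: [0.6012, 0.3504, 0.1802]
orientation: [0.0, 0.708, 0.706, 0.0]
contact_force: [-1.0, 0.8, 3.4]
finger_gap: 0.0536
grip_force: 63.3
```

Call:
{"fn": "drive_tool", "kwargs": {"commands": [0,0,0.2,0,0,0,-1,0,0,0.6,0,0,0,-1,0,0,1,0,0,0,-1,0,0,1,0,0,0,-1]}}

```text
time: 12.42
position: [0.6025, 0.3508, 0.2859]
orientation: [0.002, 0.708, 0.706, 0.004]
contact_force: [0.8, -0.2, -0.5]
finger_gap: 0.0539
grip_force: 63.2
```

Call:
{"fn": "drive_tool", "kwargs": {"commands": [0,-0.45,0.35,0,0,0,-1,0,-1,0.7,0,0,0,-1,0,-1,0.7,0,0,0,-1]}}

```text
time: 12.8
position: [0.602, 0.2473, 0.3528]
orientation: [0.002, 0.71, 0.705, 0.002]
contact_force: [-0.1, 0.9, -1.0]
finger_gap: 0.054
grip_force: 63.4
```

Call:
{"fn": "drive_tool", "kwargs": {"commands": [0,-0.5,0,0,0,0,-1,0,-1,0,0,0,0,-1]}}

```text
time: 13.05
position: [0.6003, 0.1499, 0.3482]
orientation: [-0.001, 0.708, 0.707, -0.001]
contact_force: [0.5, -0.0, -0.5]
finger_gap: 0.0538
grip_force: 63.4
```

Call:
{"fn": "drive_tool", "kwargs": {"commands": [0,-0.5,0,0,0,0,-1,0,-1,0,0,0,0,-1]}}

```text
time: 13.3
position: [0.6004, 0.0494, 0.3481]
orientation: [-0.001, 0.708, 0.706, -0.001]
contact_force: [1.4, 0.0, -0.7]
finger_gap: 0.0538
grip_force: 63.4
```

Call:
{"fn": "drive_tool", "kwargs": {"commands": [0,-0.5,0,0,0,0,-1,0,-1,0,0,0,0,-1]}}

```text
time: 13.55
position: [0.6005, -0.0506, 0.3482]
orientation: [-0.001, 0.708, 0.706, -0.0]
contact_force: [1.1, -0.2, -0.8]
finger_gap: 0.0539
grip_force: 63.4
```

Call:
{"fn": "drive_tool", "kwargs": {"commands": [0.03,-0.5,0,0,0,0,-1,0.07,-1,0,0,0,0,-1,0.07,-1,0,0,0,0,-1,0.07,-1,0,0,0,0,-1]}}

```text
time: 14.05
position: [0.6078, -0.1489, 0.3484]
orientation: [-0.001, 0.708, 0.706, -0.0]
contact_force: [0.3, -0.1, -0.5]
finger_gap: 0.0535
grip_force: 63.4
```

Call:
{"fn": "drive_tool", "kwargs": {"commands": [0,-0.02,-0.5,0,0,0,-1,0,-0.03,-1,0,0,0,-1,0,-0.03,-1,0,0,0,-1]}}

```text
time: 14.42
position: [0.6059, -0.1501, 0.2445]
orientation: [-0.005, 0.707, 0.707, -0.002]
contact_force: [0.3, -0.6, -0.4]
finger_gap: 0.0535
grip_force: 63.5
```

Call:
{"fn": "drive_tool", "kwargs": {"commands": [0,0,-0.25,0,0,0,-1,0,0,-0.5,0,0,0,-1,0,0,-0.6,0,0,0,-1,0,0,-0.6,0,0,0,-1]}}

```text
time: 14.92
position: [0.6085, -0.1524, 0.1907]
orientation: [0.0, 0.708, 0.706, 0.0]
contact_force: [-0.2, 0.1, -0.3]
finger_gap: 0.0539
grip_force: 63.5
```

Call:
{"fn": "drive_tool", "kwargs": {"commands": [0,0,-0.03,0,0,0,-1,0,0,-0.05,0,0,0,-1,0,0,-0.05,0,0,0,-1]}}

```text
time: 15.3
position: [0.6081, -0.1528, 0.1849]
orientation: [0.0, 0.708, 0.706, 0.0]
contact_force: [-0.1, 0.3, -0.8]
finger_gap: 0.0536
grip_force: 63.5
```

Call:
{"fn": "drive_tool", "kwargs": {"commands": [0,0,-0.02,0,0,0,-1,0,0,-0.02,0,0,0,-1]}}

```text
time: 15.55
position: [0.6083, -0.153, 0.1842]
orientation: [0.0, 0.708, 0.706, -0.0]
contact_force: [-4.6, 1.4, 8.3]
finger_gap: 0.0537
grip_force: 64.6
```

Call:
{"fn": "drive_tool", "kwargs": {"commands": [0,0,0,0,0,0,0.5,0,0,0,0,0,0,0.6,0,0,0,0,0,0,0.6,0,0,0.3,0,0,0,0.6,0,0,0.65,0,0,0,0.6,0,0,1,0,0,0,0.8]}}

```text
time: 16.3
position: [0.6079, -0.1528, 0.2835]
orientation: [-0.0, 0.708, 0.706, -0.0]
contact_force: [0.7, 0.5, 0.4]
finger_gap: 0.0768
grip_force: 0.0
```

Call:
{"fn": "drive_tool", "kwargs": {"commands": [0,0,0.4,0,0,0,1,0,-0.4,0.8,0,0,0,1,0,-0.8,0.8,0,0,0,1,0,-0.8,0.8,0,0,0,1]}}

```text
time: 16.8
position: [0.6077, -0.2354, 0.3631]
orientation: [0.001, 0.709, 0.705, -0.0]
contact_force: [-0.5, 0.4, -0.3]
finger_gap: 0.0856
grip_force: 0.0
```

```bash
python3 - <<'E'
from bench import robot
from h import *
print(robot.get_obs()["position"])
ci=robot.camera_info("wrist");im,d=robot.get_image("wrist")
c=dict(im=im,d=d,**{k:np.array(ci[k]) for k in("camera_matrix","R","t")});np.savez("wrist3.npz",**c)
P=cloud(c)
for n,(x,y) in dict(jar=(.618,-.242),mand=(.608,-.153)).items():
    m=(np.hypot(P[...,0]-x,P[...,1]-y)<.04)&(P[...,2]>.025)&(P[...,2]<.12)&(d>0);q=P[m]
    if len(q)<20: print(n,len(q));continue
    zt=np.percentile(q[:,2],98);t=q[q[:,2]>zt-.006];print(n,zt,t.mean(0),q.min(0),q.max(0))
cv2.imwrite("pics/wrist3.png",im[:,:,::-1])
E
```

```text
[ 0.60769565 -0.23536988  0.36310366]
jar 0.11192502672982688 [ 0.61778517 -0.24212492  0.11047066] [ 0.59549091 -0.26490327  0.02501953] [ 0.64052806 -0.22050012  0.11279662]
mand 0.057679339747782075 [ 0.61005039 -0.15287521  0.05509887] [ 0.58178878 -0.18103484  0.0310472 ] [ 0.63843733 -0.12540974  0.05909408]
```

View pics/wrist3.png

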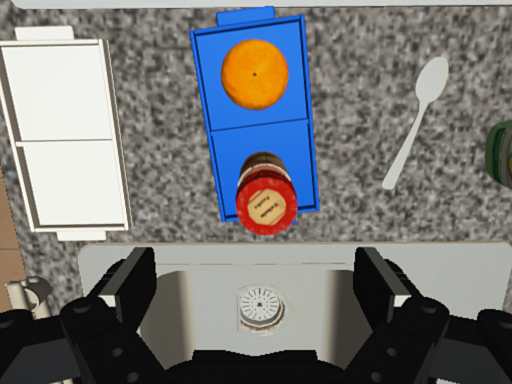

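The wrist view shows the mandarin upright in the +y compartment at (255,75) and the jar upright in the -y one at (265,205). The tin is next.

Call:
{"fn": "drive_tool", "kwargs": {"commands": [-0.18,0.48,0,0,0,0,1,-0.366,0.963,0,0,0,0,1]}}

```text
time: 17.1
position: [0.5707, -0.1346, 0.3617]
orientation: [-0.001, 0.708, 0.706, 0.0]
contact_force: [0.2, 0.6, 0.0]
finger_gap: 0.0854
grip_force: 0.0
```

Call:
{"fn": "drive_tool", "kwargs": {"commands": [-0.18,0.48,0,0,0,0,1,-0.366,0.963,0,0,0,0,1]}}

```text
time: 17.35
position: [0.5336, -0.0376, 0.3619]
orientation: [-0.001, 0.708, 0.706, -0.0]
contact_force: [1.4, 1.0, -0.2]
finger_gap: 0.0859
grip_force: 0.0
```

Call:
{"fn": "drive_tool", "kwargs": {"commands": [-0.18,0.48,0,0,0,0,1,-0.366,0.963,0,0,0,0,1]}}

```text
time: 17.6
position: [0.4968, 0.0586, 0.3621]
orientation: [-0.001, 0.708, 0.706, -0.0]
contact_force: [0.3, 0.7, 0.0]
finger_gap: 0.0854
grip_force: 0.0
```

Call:
{"fn": "drive_tool", "kwargs": {"commands": [-0.18,0.48,0,0,0,0,1,-0.366,0.963,0,0,0,0,1]}}

```text
time: 17.85
position: [0.46, 0.1547, 0.3621]
orientation: [-0.001, 0.708, 0.706, -0.0]
contact_force: [0.4, 1.1, -0.0]
finger_gap: 0.0855
grip_force: 0.0
```

Call:
{"fn": "drive_tool", "kwargs": {"commands": [-0.18,0.48,0,0,0,0,1,-0.366,0.963,0,0,0,0,1]}}

```text
time: 18.1
position: [0.4232, 0.2508, 0.3621]
orientation: [-0.0, 0.708, 0.706, -0.0]
contact_force: [0.3, 0.6, -0.2]
finger_gap: 0.0853
grip_force: 0.0
```

Call:
{"fn": "drive_tool", "kwargs": {"commands": [-0.18,0.48,0,0,0,0,1,-0.366,0.963,0,0,0,0,1,-0.366,0.963,0,0,0,0,1,-0.366,0.963,0,0,0,0,1]}}

```text
time: 18.6
position: [0.3878, 0.3451, 0.3621]
orientation: [-0.0, 0.708, 0.707, -0.001]
contact_force: [-0.1, -0.5, 1.3]
finger_gap: 0.0851
grip_force: 0.0
```

Call:
{"fn": "drive_tool", "kwargs": {"commands": [0,0,-0.4,0,0,0,1,0,0,-0.8,0,0,0,1,0,0,-0.8,0,0,0,1]}}

```text
time: 18.98
position: [0.3873, 0.3432, 0.2795]
orientation: [-0.001, 0.709, 0.705, -0.004]
contact_force: [-0.3, -0.3, 0.4]
finger_gap: 0.085
grip_force: 0.0
```

Fingertips are at about 0.107 m, above the tin's top, and on centre. Descend and grip.

Call:
{"fn": "drive_tool", "kwargs": {"commands": [0,0,-0.4,0,0,0,1,0,0,-0.87,0,0,0,1,0,0,-0.87,0,0,0,1,0,0,-0.87,0,0,0,-1,0,0,-0.87,0,0,0,-1,0,0,-0.87,0,0,0,-1,0,0,-0.87,0,0,0,-1,0,0,-0.87,0,0,0,-1]}}

```text
time: 19.98
position: [0.3899, 0.3458, 0.199]
orientation: [0.001, 0.708, 0.706, 0.003]
contact_force: [-0.1, -0.0, 6.9]
finger_gap: 0.0561
grip_force: 63.6
```

Call:
{"fn": "drive_tool", "kwargs": {"commands": [0,0,0.2,0,0,0,-1,0,0,0.6,0,0,0,-1,0,0,1,0,0,0,-1]}}

```text
time: 20.35
position: [0.3885, 0.345, 0.2983]
orientation: [0.0, 0.708, 0.706, 0.001]
contact_force: [1.0, 0.7, -0.9]
finger_gap: 0.056
grip_force: 64.1
```

Call:
{"fn": "drive_tool", "kwargs": {"commands": [0.03,-0.5,0.25,0,0,0,-1,0.07,-1,0.55,0,0,0,-1]}}

```text
time: 20.6
position: [0.3951, 0.2441, 0.3531]
orientation: [0.001, 0.708, 0.707, 0.001]
contact_force: [0.1, -0.5, -0.7]
finger_gap: 0.0564
grip_force: 64.1
```

Call:
{"fn": "drive_tool", "kwargs": {"commands": [0.03,-0.5,0,0,0,0,-1,0.07,-1,0,0,0,0,-1]}}

```text
time: 20.85
position: [0.4024, 0.1436, 0.3529]
orientation: [0.001, 0.708, 0.706, 0.002]
contact_force: [1.4, 0.5, -1.5]
finger_gap: 0.056
grip_force: 64.1
```

Call:
{"fn": "drive_tool", "kwargs": {"commands": [0.03,-0.5,0,0,0,0,-1,0.07,-1,0,0,0,0,-1]}}

```text
time: 21.1
position: [0.4093, 0.0435, 0.3524]
orientation: [0.001, 0.708, 0.706, 0.001]
contact_force: [1.1, -0.1, -1.2]
finger_gap: 0.0561
grip_force: 64.1
```

Call:
{"fn": "drive_tool", "kwargs": {"commands": [0.03,-0.5,0,0,0,0,-1,0.07,-1,0,0,0,0,-1]}}

```text
time: 21.35
position: [0.4163, -0.0566, 0.3524]
orientation: [0.002, 0.708, 0.706, 0.001]
contact_force: [1.5, -0.1, -1.7]
finger_gap: 0.0564
grip_force: 64.1
```

Call:
{"fn": "drive_tool", "kwargs": {"commands": [0.03,-0.5,0,0,0,0,-1,0.07,-1,0,0,0,0,-1]}}

```text
time: 21.6
position: [0.4233, -0.1567, 0.3524]
orientation: [0.002, 0.708, 0.706, 0.0]
contact_force: [1.6, 0.1, -1.0]
finger_gap: 0.056
grip_force: 64.1
```

Call:
{"fn": "drive_tool", "kwargs": {"commands": [0.03,-0.5,0,0,0,0,-1,0.06,-1,0,0,0,0,-1,0.06,-1,0,0,0,0,-1,0.06,-1,0,0,0,0,-1]}}

```text
time: 22.1
position: [0.4293, -0.2547, 0.3515]
orientation: [0.0, 0.708, 0.706, 0.0]
contact_force: [-0.4, 0.5, -1.5]
finger_gap: 0.0563
grip_force: 64.2
```

Call:
{"fn": "drive_tool", "kwargs": {"commands": [0,0,-0.5,0,0,0,-1,0,0,-1,0,0,0,-1]}}

```text
time: 22.35
position: [0.4299, -0.2538, 0.2509]
orientation: [0.002, 0.708, 0.707, 0.0]
contact_force: [0.8, -0.1, -1.3]
finger_gap: 0.0561
grip_force: 64.2
```

Call:
{"fn": "drive_tool", "kwargs": {"commands": [0,0,-0.2,0,0,0,-1,0,0,-0.35,0,0,0,-1,0,0,-0.43,0,0,0,-1,0,0,-0.43,0,0,0,-1]}}

```text
time: 22.85
position: [0.4296, -0.2548, 0.208]
orientation: [0.0, 0.708, 0.706, 0.0]
contact_force: [0.7, 0.1, -1.5]
finger_gap: 0.0562
grip_force: 64.3
```

Call:
{"fn": "drive_tool", "kwargs": {"commands": [0,0,-0.02,0,0,0,-1,0,0,-0.04,0,0,0,-1,0,0,-0.04,0,0,0,-1]}}

```text
time: 23.22
position: [0.4294, -0.2551, 0.2038]
orientation: [0.0, 0.708, 0.706, 0.0]
contact_force: [0.4, 0.2, -1.8]
finger_gap: 0.0566
grip_force: 64.3
```

Call:
{"fn": "drive_tool", "kwargs": {"commands": [0,0,-0.02,0,0,0,-1,0,0,-0.02,0,0,0,-1]}}

```text
time: 23.48
position: [0.4297, -0.2554, 0.203]
orientation: [0.0, 0.708, 0.706, -0.0]
contact_force: [-3.8, 2.8, 9.7]
finger_gap: 0.056
grip_force: 65.3
```

Call:
{"fn": "drive_tool", "kwargs": {"commands": [0,0,0,0,0,0,0.6,0,0,0,0,0,0,0.7,0,0,0,0,0,0,0.7,0,0,0.3,0,0,0,0.7,0,0,0.65,0,0,0,0.7,0,0,1,0,0,0,0.8]}}

```text
time: 24.22
position: [0.4293, -0.2549, 0.3025]
orientation: [-0.0, 0.708, 0.706, 0.0]
contact_force: [-0.2, -0.7, 0.9]
finger_gap: 0.077
grip_force: 0.0
```

Call:
{"fn": "drive_tool", "kwargs": {"commands": [0.09,0.5,0.25,0,0,0.15,1,0.186,1,0.5,0,0,0.3,1]}}

```text
time: 24.48
position: [0.448, -0.1542, 0.3527]
orientation: [0.0, 0.65, 0.76, 0.0]
contact_force: [0.4, -0.9, 0.8]
finger_gap: 0.0853
grip_force: 0.0
```

Call:
{"fn": "drive_tool", "kwargs": {"commands": [0.09,0.5,0,0,0,0.15,1,0.186,1,0,0,0,0.3,1]}}

```text
time: 24.72
position: [0.4667, -0.0535, 0.3522]
orientation: [0.001, 0.588, 0.809, 0.0]
contact_force: [0.7, 0.1, -0.4]
finger_gap: 0.0854
grip_force: 0.0
```

Call:
{"fn": "drive_tool", "kwargs": {"commands": [0.09,0.5,0,0,0,0.15,1,0.186,1,0,0,0,0.3,1]}}

```text
time: 24.98
position: [0.4852, 0.0467, 0.3517]
orientation: [0.0, 0.523, 0.853, 0.0]
contact_force: [-0.4, -0.4, -0.1]
finger_gap: 0.0853
grip_force: 0.0
```

Call:
{"fn": "drive_tool", "kwargs": {"commands": [0.09,0.5,0,0,0,0.15,1,0.186,1,0,0,0,0.3,1]}}

```text
time: 25.22
position: [0.5039, 0.1467, 0.3517]
orientation: [0.0, 0.454, 0.891, 0.0]
contact_force: [0.9, -0.6, 0.2]
finger_gap: 0.0854
grip_force: 0.0
```

Call:
{"fn": "drive_tool", "kwargs": {"commands": [0.09,0.5,0,0,0,0.15,1,0.186,1,0,0,0,0.3,1,0.186,1,0,0,0,0.3,1,0.186,1,0,0,0,0.3,1]}}

```text
time: 25.72
position: [0.5223, 0.2447, 0.3513]
orientation: [-0.0, 0.384, 0.923, -0.0]
contact_force: [0.9, -0.8, 0.2]
finger_gap: 0.0852
grip_force: 0.0
```

```bash
python3 - <<'E'
from bench import robot
from h import *
print(robot.get_obs()["position"])
ci=robot.camera_info("wrist");im,d=robot.get_image("wrist")
c=dict(im=im,d=d,**{k:np.array(ci[k]) for k in("camera_matrix","R","t")})
P=cloud(c)
for n,(x,y) in dict(garlic=(.523,.246),lemon=(.611,.226),timer=(.411,.247)).items():
    m=(np.hypot(P[...,0]-x,P[...,1]-y)<.042)&(P[...,2]>.012)&(P[...,2]<.12)&(d>0);q=P[m]
    if len(q)<20: print(n,len(q));continue
    zt=np.percentile(q[:,2],98);t=q[q[:,2]>zt-.006];print(n,zt,t.mean(0),np.percentile(q,1,0),np.percentile(q,99,0))
cv2.imwrite("pics/wrist4.png",im[:,:,::-1])
E
```

```text
[0.52228622 0.24472965 0.35130563]
garlic 0.05508908792120112 [0.52370991 0.24643176 0.05299872] [0.49540169 0.2224393  0.02427304] [0.54786202 0.27355175 0.05710591]
lemon 0.05158958901785105 [0.61255563 0.22690078 0.0488815 ] [0.58829671 0.19722272 0.02265432] [0.63396164 0.25596219 0.051813  ]
timer 0.05657867133860128 [0.41315454 0.24800913 0.05497357] [0.38513342 0.21984847 0.01955812] [0.4421976  0.27661863 0.05676228]
```

View pics/wrist4.png

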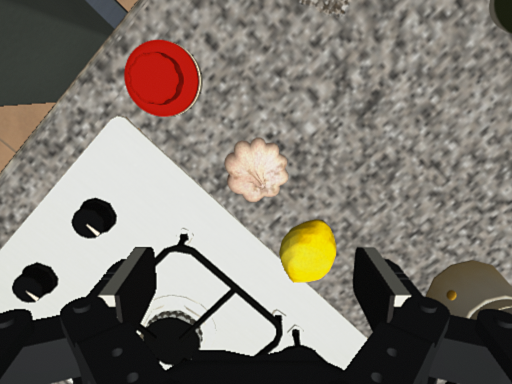

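The wrist view shows the garlic at (257,170), with both closing sides clear. The timer is at (162,78) and the lemon at (308,250).

Call:
{"fn": "drive_tool", "kwargs": {"commands": [0,0,-0.5,0,0,0,1,0,0,-1,0,0,0,1,0,0,-1,0,0,0,1]}}

```text
time: 26.15
position: [0.5203, 0.2432, 0.2476]
orientation: [-0.004, 0.385, 0.923, -0.003]
contact_force: [-0.2, 0.5, 1.0]
finger_gap: 0.0851
grip_force: 0.0
```

Call:
{"fn": "drive_tool", "kwargs": {"commands": [0,0,-0.35,0,0,0,1,0,0,-0.71,0,0,0,1,0,0,-0.71,0,0,0,1,0,0,-0.71,0,0,0,-1,0,0,-0.71,0,0,0,-1,0,0,-0.71,0,0,0,-1,0,0,-0.71,0,0,0,-1,0,0,-0.71,0,0,0,-1]}}

```text
time: 27.15
position: [0.5242, 0.2453, 0.1845]
orientation: [0.002, 0.384, 0.923, 0.001]
contact_force: [-1.7, -0.2, 8.8]
finger_gap: 0.0543
grip_force: 61.9
```

Call:
{"fn": "drive_tool", "kwargs": {"commands": [0,0,0.2,0,0,0,-1,0,0,0.6,0,0,0,-1,0,0,1,0,0,0,-1,0,0,1,0,0,0,-1]}}

```text
time: 27.65
position: [0.5242, 0.2455, 0.2869]
orientation: [0.004, 0.384, 0.923, 0.003]
contact_force: [1.3, -0.1, -0.7]
finger_gap: 0.0544
grip_force: 63.7
```

Call:
{"fn": "drive_tool", "kwargs": {"commands": [-0.09,-0.41,0.35,0,0,-0.15,-1,-0.19,-0.826,0.7,0,0,-0.3,-1]}}

```text
time: 27.9
position: [0.5026, 0.1617, 0.3512]
orientation: [-0.001, 0.456, 0.89, -0.0]
contact_force: [1.0, -0.2, -0.3]
finger_gap: 0.0541
grip_force: 63.8
```

Call:
{"fn": "drive_tool", "kwargs": {"commands": [-0.09,-0.41,0,0,0,-0.15,-1,-0.19,-0.826,0,0,0,-0.3,-1]}}

```text
time: 28.15
position: [0.4838, 0.0786, 0.3514]
orientation: [0.001, 0.525, 0.851, 0.0]
contact_force: [-0.0, -0.3, -0.2]
finger_gap: 0.054
grip_force: 63.8
```

Call:
{"fn": "drive_tool", "kwargs": {"commands": [-0.09,-0.41,0,0,0,-0.15,-1,-0.19,-0.826,0,0,0,-0.3,-1]}}

```text
time: 28.4
position: [0.4646, -0.004, 0.3508]
orientation: [0.0, 0.59, 0.807, -0.0]
contact_force: [-0.2, 0.6, -0.3]
finger_gap: 0.0541
grip_force: 63.8
```

Call:
{"fn": "drive_tool", "kwargs": {"commands": [-0.09,-0.41,0,0,0,-0.15,-1,-0.19,-0.826,0,0,0,-0.3,-1]}}

```text
time: 28.65
position: [0.4457, -0.0865, 0.3508]
orientation: [-0.0, 0.652, 0.759, 0.0]
contact_force: [1.1, -0.5, -0.3]
finger_gap: 0.0543
grip_force: 63.8
```

Call:
{"fn": "drive_tool", "kwargs": {"commands": [-0.09,-0.41,0,0,0,-0.15,-1,-0.19,-0.826,0,0,0,-0.3,-1,-0.19,-0.826,0,0,0,-0.3,-1,-0.19,-0.826,0,0,0,-0.3,-1]}}

```text
time: 29.15
position: [0.4273, -0.1676, 0.3506]
orientation: [-0.0, 0.708, 0.706, 0.0]
contact_force: [0.1, 0.4, 0.2]
finger_gap: 0.0539
grip_force: 63.7
```

Call:
{"fn": "drive_tool", "kwargs": {"commands": [0,0,-0.5,0,0,0,-1,0,0,-1,0,0,0,-1,0,0,-1,0,0,0,-1]}}

```text
time: 29.52
position: [0.4258, -0.1656, 0.2472]
orientation: [-0.005, 0.707, 0.707, -0.001]
contact_force: [0.3, 0.4, 0.3]
finger_gap: 0.0539
grip_force: 63.8
```

Call:
{"fn": "drive_tool", "kwargs": {"commands": [0,0,-0.25,0,0,0,-1,0,0,-0.45,0,0,0,-1,0,0,-0.55,0,0,0,-1,0,0,-0.55,0,0,0,-1]}}

```text
time: 30.02
position: [0.428, -0.1679, 0.1966]
orientation: [0.0, 0.708, 0.706, 0.0]
contact_force: [-1.1, -0.5, -0.3]
finger_gap: 0.0541
grip_force: 63.7
```

Call:
{"fn": "drive_tool", "kwargs": {"commands": [0,0,-0.02,0,0,0,-1,0,0,-0.05,0,0,0,-1,0,0,-0.05,0,0,0,-1]}}

```text
time: 30.4
position: [0.4274, -0.168, 0.1908]
orientation: [0.0, 0.708, 0.706, 0.0]
contact_force: [-0.5, 0.1, -0.4]
finger_gap: 0.054
grip_force: 63.7
```

Call:
{"fn": "drive_tool", "kwargs": {"commands": [0,0,-0.03,0,0,0,-1,0,0,-0.03,0,0,0,-1]}}

```text
time: 30.65
position: [0.4277, -0.1682, 0.1885]
orientation: [0.0, 0.708, 0.706, -0.0]
contact_force: [-2.8, 1.4, 8.5]
finger_gap: 0.0544
grip_force: 64.5
```

Contact with the floor. Release, rise and check.

Call:
{"fn": "drive_tool", "kwargs": {"commands": [0,0,0,0,0,0,0.5,0,0,0,0,0,0,0.6,0,0,0,0,0,0,0.6,0,0,0.3,0,0,0,0.6,0,0,0.65,0,0,0,0.6,0,0,1,0,0,0,0.8]}}

```text
time: 31.4
position: [0.4272, -0.1679, 0.2885]
orientation: [-0.0, 0.708, 0.706, -0.0]
contact_force: [0.5, -0.6, -0.6]
finger_gap: 0.0767
grip_force: 0.0
```

Call:
{"fn": "drive_tool", "kwargs": {"commands": [0,0,0.5,0,0,0,1,0,-0.4,0.9,0,0,0,1,0,-0.9,0.9,0,0,0,1,0,-0.9,0.9,0,0,0,1]}}

```text
time: 31.9
position: [0.4272, -0.2604, 0.3782]
orientation: [0.001, 0.709, 0.705, -0.0]
contact_force: [0.2, 0.7, 0.8]
finger_gap: 0.0854
grip_force: 0.0
```

```bash
python3 - <<'E'
from bench import robot
from h import *
print(robot.get_obs()["position"])
ci=robot.camera_info("wrist");im,d=robot.get_image("wrist")
c=dict(im=im,d=d,**{k:np.array(ci[k]) for k in("camera_matrix","R","t")})
P=cloud(c)
def rep(P,d,D):
  for n,(x,y) in D.items():
    m=(np.hypot(P[...,0]-x,P[...,1]-y)<.04)&(P[...,2]>.025)&(P[...,2]<.13)&(d>0);q=P[m]
    if len(q)<20: print(n,len(q));continue
    zt=np.percentile(q[:,2],98);t=q[q[:,2]>zt-.006];print(n,zt.round(4),t.mean(0).round(4))
rep(P,d,dict(jar=(.618,-.242),mand=(.608,-.153),tin=(.43,-.255),garlic=(.428,-.168)))
s=load("side");s["im"],s["d"]=robot.get_image("side");rep(cloud(s),s["d"],dict(lemon=(.611,.226),timer=(.411,.247)))
s=load("side");rep(cloud(s),s["d"],dict(lemon=(.611,.226),timer=(.411,.247)))
cv2.imwrite("pics/wrist5.png",im[:,:,::-1])
E
```

```text
[ 0.42716953 -0.26044047  0.37818345]
jar 0.1117 [ 0.6056 -0.2441  0.1102]
mand 0.0578 [ 0.6079 -0.1532  0.0552]
tin 0.0767 [ 0.4312 -0.2562  0.0736]
garlic 0.0587 [ 0.4286 -0.1666  0.0565]
lemon 0.0519 [0.6091 0.228  0.0489]
timer 0.0578 [0.4084 0.249  0.0549]
lemon 0.0522 [0.6086 0.228  0.049 ]
timer 0.0574 [0.4079 0.2499 0.0549]
```

View pics/wrist5.png

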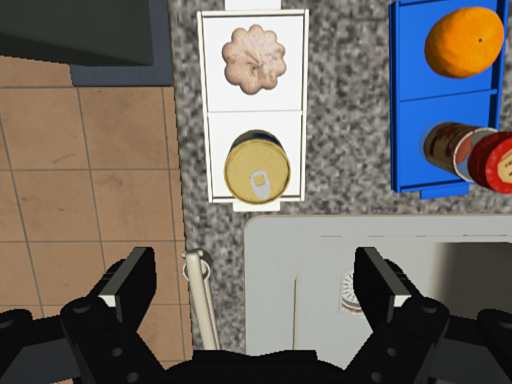

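The wrist view shows the garlic at (255,60) and the tin at (257,170), upright in the white tray. The mandarin and jar stand in the blue tray, and the lemon and timer have not moved. The arm is clear, so I'm handing in.

```bash
python3 -c "
from bench import robot
print(robot.job_done())"
```

```text
the job is handed in; nothing more can be done
None
```

The job is handed in at about 32 s of robot time: tin and garlic stand in the white tray, mandarin and spice jar in the blue, and the last pictures show all four upright with the lemon and timer unmoved (no verdict was returned).

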